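Open the filter cover of a bench-top vacuum unit

ROBOT

A 7-joint arm with a two-finger parallel gripper is mounted at the origin on the work surface. World frame = base frame: x ahead of the robot, y to its left, z up, the work surface at z = 0. Lengths are in mm, angles in rad, forces in N, time in s.
With the tool pointing down it reaches from about 400 to 875 mm from the base axis. Payload 4.4 kg.
Tool frame: the origin (TCP) lies on the centre line of the jaws, within the pads' length; the fingertips stand 8 mm ahead of it and the grasp point (between the pads) lies 11 mm behind it; x points along the fingers, z is the direction in which the jaws open and shut, and the axes are right-handed (so a half turn about x gives the same grasp; the last joint's range is limited). The gripper opens to 85 mm and grips with 20 to 120 N. Pads are 22 mm wide; open, the fingers measure 114 mm over their backs; the gripper's body (76 mm by 85 mm) begins 54 mm behind the grasp point. The pads swing forward as they close: fully open they stand 13 mm farther back than shut.
Start: joints at [1.081, 0.628, 0.038, 1.517, -0.027, 0.996, -0.02], TCP at [267.326, -592.499, 239.313] pointing down, gripper open.
Joint ranges: [-3.06, 3.06], [-0.37, 2.12], [-1.25, 1.32], [0.18, 2.47], [-1.1, 4.24], [0.23, 1.98], [-2.94, 2.94]. Speed limits (rad/s): [2.57, 2.57, 3.14, 3.14, 3.14, 3.14, 3.14].

INTERFACE

Orientations are given as [roll, pitch, yaw] about the fixed x, y, z axes, in that order (R = Rz(yaw) Ry(pitch) Rx(roll)).
In Python, from cell import ctrl, get_image, camera_params gives the robot as it stands. The module is installed in compiled form; this text tells all that it offers.
- The arm moves only by the shell command python3 -m handwheel 'ROWS'. ROWS is text: rows parted by semicolons, each of 7 numbers parted by spaces: the opening, from -1 (shut) to 1 (fully open), then the shift along the tool's x, y, z in mm, then the turn, a rotation vector about the tool's x, y, z in rad. In form: grip x y z wx wy wz; .... A call has 1 to 10 rows; each row shifts and turns the pose as measured when the row begins, along the tool's axes as they then stand; what a row does not reach is not made up. A row lasts 1/10 s, in which the tool goes at most 50 mm and 8.59 degrees, less where a joint would pass 70% of its speed; a pose out of reach is approached as far as the arm can. A call with a gripper value outside its range is refused whole. The fingers move at their own pace and stop on an object; the grip force is fixed at half the most. Time passes only in rows, so rows that do not move let the fingers close. It gives the time, the measured TCP pose, the force and the opening at its end, in the units of the state.
- ctrl.read_state(): the state, without advancing time (a new reading comes with each control period).
- get_image(name): name is "scene" or "top" or "wrist"; returns the picture (480x640x3 uint8, blue, green, red); there is no depth.
- camera_params(name): a dict with "fx", "fy", "cx", "cy" (pixels), "k1" (the pictures are not rectified: a ray, as slopes to the right and down, at radius r is drawn at 1 + k1 r^2 times it, then the intrinsics apply), "eye" and "orientation" of the camera in the world. Camera axes: x right, y up, looking along -z (the intrinsics and any distortion apply to the point x, -y, -z); pixel columns grow to the right and rows downward; lengths in mm; the calibration is good to about 2 mm. A picture is of the moment at which its call begins: read the wrist's pose just before it. camera_params takes no time and is no camera call; for the wrist camera it gives the pose at the moment of the call.
- ctrl.finish_job(): hands the job in, once; it reports no verdict.
The state is a dict: "clock": time; "qpos": joint angles; "qd": joint speeds; "tau": joint torques, N m; "eef_pos": TCP position; "tool_rot": TCP orientation; "force": force on the tool from outside, world axes, zero at the start; "torque": the same for the moment, N m; "width": finger opening in mm.
Only numpy, scipy, OpenCV 4.12 (cv2) and the standard library are available. Lean on these libraries where they do the work, as an engineer would, in place of code of your own. Each camera call takes 0.05 s, during which the arm holds its last target.

TASK

The vacuum unit's filter is due for a change: press the snap tab in until the filter cover is released, then push the cover along its rails and off its seat until the filter opening is completely uncovered. Only press and push with the fingertips: do not lift or tip the cover, leave it lying flat on the unit's rear deck, and leave the vial tray, spare filter and wash bottle where they are.

Things in the scene. Friction and masses are not known exactly. Their poses are not given: they have to be found in the camera images.
- unit: bench-top vacuum unit, low white case 345 (x) x 170 (y) mm, fixed on the bench. Origin under it at bench height, midway across; +x is the way the cover slides off, +z up. The case runs from x = -150 mm (gauge and rocker switch end, turned to the robot) to +195. Its flat deck is 70 mm above the bench
- rail_left (a point): near end of the +y one of two low aluminium rails, top inner edge: unit x = -88, y = +57, z = 80 mm (the other mirrors it at y = -57). The rails run to x = +5 mm, y 57 to 70, tops 10 mm above the deck, and hook over the cover's side flanges with 1.5 mm gaps: the cover can only slide. Behind x = 5 mm the rear deck is plain and flat
- rear_stop (a point): face of the raised connection block that ends the rear deck, unit x = +165 mm, at deck height; the block is 28 mm high and stops the cover if it is pushed 140 mm from its seat
- tab_top (a point): centre of the ribbed top of the snap tab's pad (30 mm along the unit's x, 28 along y), at unit x = -113, y = 0, 12 mm above the deck when up. It moves straight down under pressure. A catch on it, 42 to 51 mm further along +x, stands up in a slot of the cover and locks it. Pin blocks 7 mm high stand beside it at x -112 to -94, y 30 to 52 mm either side
- tab (a joint): how far the tab is pressed down, m: 0 up (locked), 0.008 fully in (stop; pad top then 4 mm above the deck). It takes 4 to 8 N, rising steeply only at the stop. From about 0.005 the catch is out of the slot and two sprung pins pop the cover 8 to 15 mm along +x; then it cannot lock again and the tab may be let go. It rises again by itself once the cover has passed
- cover: grey plastic filter cover, 110 (x) x 126 (y) mm, 0.18 kg, origin at the centre of its underside, axes as the unit's. Locked, it lies on the deck at unit x = -30, y = 0, z = 70 mm. Flat flange 5 mm thick, raised louvred panel 12 mm high from cover x = -20 to +50, and an upright push ridge. Catch slot: cover x -41 to -27, y -14 to +14 mm
- cover_ridge (a point): centre of the push face of the cover's ridge, the upright face that looks towards the tab (-x): cover x = -20, y = 0, 19 mm above the underside. The ridge is 76 mm wide along y, its top 26 mm above the deck, its back slopes down to the panel; before it lies only the flange, top 5 mm above the deck. Pushed along +x it slides the cover with a few newtons
- cover_left (a point): corner of the cover's trailing edge (the edge nearest the tab) on the +y side, on the underside: cover x = -55, y = +63 mm
- cover_right (a point): corner of the cover's trailing edge on the -y side, on the underside: cover x = -55, y = -63 mm
- well_rear (a point): middle of the far edge of the filter opening, at deck height, unit x = +12, y = 0. The opening runs from unit x = -50 to +12, y -43 to +43 mm, a pleated filter 11 mm below the deck in it. It is uncovered when both trailing corners of the cover are past x = +12, after about 97 mm of sliding
- vial_tray: bystander: cardboard tray of capped vials, 160 x 130 mm, 65 mm high, loose; origin under its centre
- spare_filter: bystander: spare pleated filter, 80 x 60 x 18 mm, lying loose beside the unit; origin under its centre
- wash_bottle: bystander: small clear capped bottle, 54 mm across, 125 mm high, loose; origin under its centre
Not all that is in view belongs to the job. There is more than one size of the cover; the one meant has the size given above.

How it is judged:
By the outcome, as a careful person would: the job done as asked, in the order asked, and still so for the second after the job is handed in, with the robot touching nothing.
It also fails if it takes over 37 s, if anything falls off the work surface, if the arm or the gripper's body presses on something with over 40 N, if the wrist force passes 120 N, or if a joint passes its speed limit or range.

## Working session

There is one attempt and no reset: what is moved stays moved. The work goes in short steps, Python scripts to look and compute and a shell command to move; the robot and the scene stay as the last step left them, time stands still between calls to the robot, and variables do not carry over. Pictures are saved under pics/ and viewed, and the job is handed in when it is done.

```bash
mkdir -p pics; python3 - <<'E'
from cell import ctrl,get_image,camera_params
import cv2
for n in("scene","top"):
    cv2.imwrite(f"pics/{n}0.png",get_image(n)); print(n,camera_params(n))
print(ctrl.read_state())
E
```

```text
scene {'fx': 623.7467430602662, 'fy': 623.7467430602662, 'cx': 311.2922770434983, 'cy': 226.43605037804073, 'k1': -0.1481012791282773, 'eye': array([1396.86942415,   12.85580082,  987.80758628]), 'orientation': array([7.42648852e-01, 1.02042273e-03, 1.58208125e+00])}
top {'fx': 575.0479883948075, 'fy': 575.0479883948075, 'cx': 326.31026250036444, 'cy': 245.36146214050603, 'k1': -0.04927050826555165, 'eye': array([ 461.92580512,  -16.78078432, 1112.35961789]), 'orientation': array([ 0.10565159,  0.03195674, -1.5975475 ])}
{'clock': 0.1, 'qpos': array([ 1.08119746,  0.62926199,  0.03846567,  1.51830992, -0.02701524,
        0.99629233, -0.0199601 ]), 'qd': array([ 0.00168419, -0.00168143,  0.00024536, -0.00266371, -0.00022074,
       -0.00029634,  0.00042001]), 'tau': array([ 4.74285494e-03, -5.64533615e+01,  1.23094942e+00, -1.93973798e+01,
        1.12152824e-02,  5.47322561e-03,  2.43515341e-07]), 'eef_pos': array([ 267.08342487, -591.97016305,  238.46259098]), 'tool_rot': array([-3.13100127,  1.56904325,  2.00520032]), 'force': array([ 0.687686  , -0.01017172,  0.0398802 ]), 'torque': array([0.00260054, 0.03323169, 0.06282096]), 'width': 85.55840298810014}
```

View pics/scene0.png

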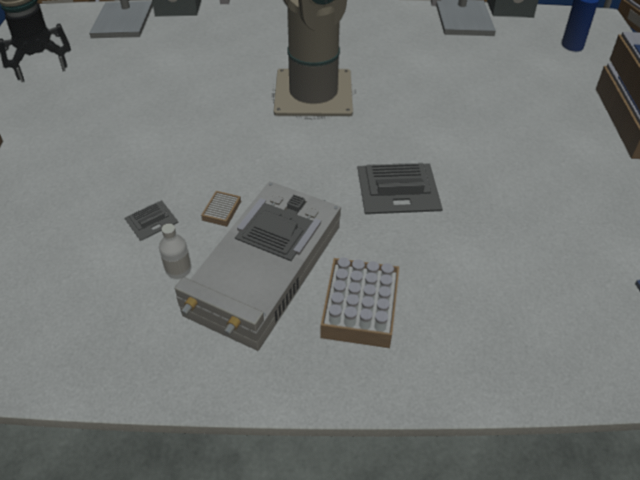

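View pics/top0.png

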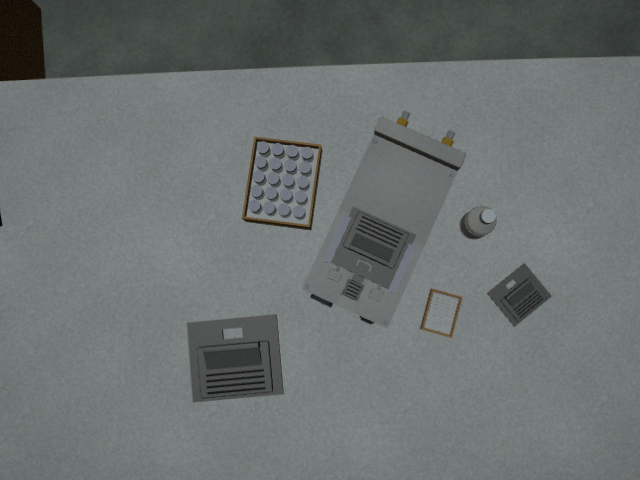

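Top view: three covers can be confused. One is on the unit at (375,243), a larger loose one is at (237,358) and a smaller loose one at (519,295). The one on the unit, between the rails and behind the ribbed tab at (353,289), fits the description. I'll check it in a crop.

```bash
python3 - <<'E'
import cv2
a=cv2.imread("pics/top0.png")[105:335,290:480]; cv2.imwrite("pics/c1.png",cv2.resize(a*1,None,fx=3.15*0.8,fy=3.15*0.8,interpolation=cv2.INTER_CUBIC))
b=cv2.imread("pics/top0.png")[195:335,295:425]; cv2.imwrite("pics/c2.png",cv2.resize(b,None,fx=4,fy=4,interpolation=cv2.INTER_CUBIC))
E
```

```text
(no output)
```

View pics/c1.png

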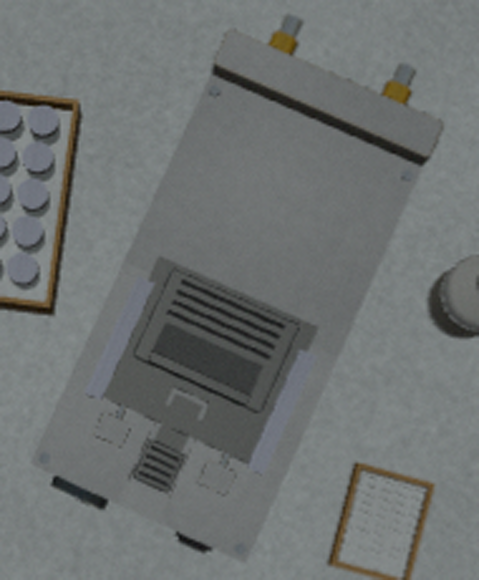

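View pics/c2.png

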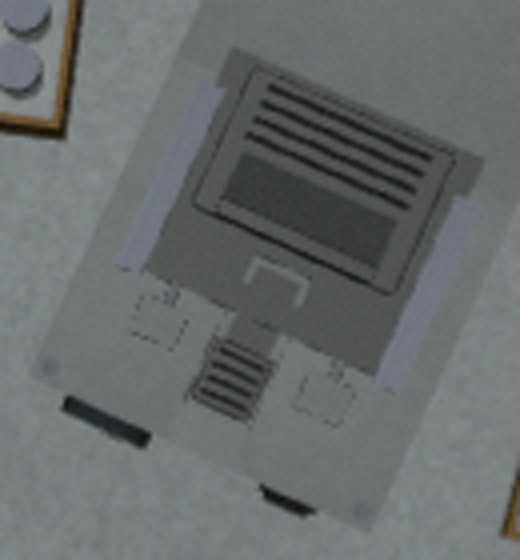

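```bash
cat > h.py <<'E'
import numpy as np
from scipy.spatial.transform import Rotation as R
from scipy.optimize import least_squares
def proj(P,c):
    M=R.from_euler('xyz',c['orientation']).as_matrix()
    q=(np.atleast_2d(P)-c['eye'])@M
    s=np.c_[q[:,0]/-q[:,2],-q[:,1]/-q[:,2]]
    s=s*(1+c['k1']*(s**2).sum(1,keepdims=True))
    return s*[c['fx'],c['fy']]+[c['cx'],c['cy']]
def u2w(U,p):
    c,s=np.cos(p[2]),np.sin(p[2]);U=np.atleast_2d(U).astype(float)
    return np.c_[p[0]+c*U[:,0]-s*U[:,1],p[1]+s*U[:,0]+c*U[:,1],U[:,2]]
def fit(U,px,c,p0=(560,-40,-.4)):
    return least_squares(lambda p:(proj(u2w(U,p),c)-px).ravel(),p0,loss='soft_l1')
E
python3 - <<'E'
from h import *
from cell import camera_params
c=camera_params('top')
U=[(-88,57,80),(-88,-57,80),(5,57,80),(5,-57,80),(-113,0,82),(-150,85,70),(-150,-85,70),(25,63,75),(25,-63,75)]
px=np.array([(145,272),(378,386),(222,90),(455,197),(233,380),(32,372),(372,530),(237,48),(487,160)])
px=(px+.5)/4-.5+[295,195]
r=fit(U,px,c);print(r.x,np.round(proj(u2w(U,r.x),c)-px,1))
p=r.x
print(u2w([(-113,0,82),(-50,0,96)],p))
E
```

```text
[ 5.92791550e+02 -8.32162828e+01 -4.62393452e-01] [[-0.6  0.8]
 [-1.  -1. ]
 [ 1.7 -0.2]
 [ 1.  -0.7]
 [ 0.4 -0.3]
 [-0.6  0.7]
 [-0.   1.1]
 [-0.5 -0.4]
 [ 0.3  0.2]]
[[491.65797827 -32.80794416  82.        ]
 [548.04218216 -60.91170816  96.        ]]
```

```bash
cat >> h.py <<'E'
p=np.array([592.79,-83.22,-.4624])
def plan(U,tipoff=8):
    """U unit coords for tip; prints shift in tool axes & rotvec"""
    from cell import ctrl
    s=ctrl.read_state();A=R.from_euler('xyz',s['tool_rot']).as_matrix()
    t=u2w(U,p)[0]+[0,0,tipoff]
    y=np.array([-np.sin(p[2]),np.cos(p[2]),0]); best=None
    for sg in(1,-1):
        z=sg*y;x=np.array([0,0,-1.]);B=np.c_[x,np.cross(z,x),z]
        w=R.from_matrix(A.T@B).as_rotvec()
        if best is None or np.linalg.norm(w)<np.linalg.norm(best):best=w
    print('clk',s['clock'],'eef',s['eef_pos'].round(1),'F',s['force'].round(1),'w',round(s['width'],1),'q',s['qpos'].round(2))
    c,sn=np.cos(p[2]),np.sin(p[2]);d=s['eef_pos']-[p[0],p[1],8]
    print('tip unit',(c*d[0]+sn*d[1]).round(1),(-sn*d[0]+c*d[1]).round(1),d[2].round(1),'tool y in unit yaw:',np.round(np.array([[c,sn,0],[-sn,c,0],[0,0,1]])@A,3).tolist())
    print('shift',(A.T@(t-s['eef_pos'])).round(1),'rot',best.round(3))
E
python3 -c "
from h import *
plan([(-113,0,120)])"
```

```text
clk 0.1 eef [ 267.1 -592.   238.5] F [ 0.7 -0.   0. ] w 85.6 q [ 1.08  0.63  0.04  1.52 -0.03  1.   -0.02]
tip unit -64.6 -600.6 230.5 tool y in unit yaw: [[-0.001, 0.632, 0.775], [0.001, 0.775, -0.632], [-1.0, -0.0, -0.002]]
shift [ 111.2  434.7 -417.1] rot [ 0.886 -0.002  0.001]
```

```bash
python3 -m handwheel '-1 0 34 -33 0 0 0;-1 0 34 -33 0 0 0;-1 0 34 -33 0 0 0;-1 0 34 -33 0 0 0;-1 0 34 -33 0 0 0;-1 0 34 -33 0 0 0;-1 0 34 -33 0 0 0;-1 0 34 -33 0 0 0;-1 0 34 -33 0 0 0;-1 0 34 -33 0 0 0'; python3 -c "
from h import *
plan([(-113,0,120)])"
```

```text
clock: 1.1
eef_pos: [443.1, -143.0, 233.6]
tool_rot: [-1.915, 1.565, -3.078]
force: [0.7, -0.6, 0.2]
width: -0.2
clk 1.1 eef [ 443.1 -143.   233.6] F [ 0.7 -0.6  0.2] w -0.2 q [ 0.25  0.38  0.01  2.01 -0.    0.75 -0.91]
tip unit -107.3 -120.3 225.6 tool y in unit yaw: [[-0.005, 0.644, 0.765], [-0.003, 0.765, -0.644], [-1.0, -0.006, -0.002]]
shift [105.3  88.9 -81.7] rot [0.87  0.001 0.006]
```

```bash
python3 -m handwheel '-1 0 0 0 0.14 0 0;-1 0 0 0 0.14 0 0;-1 0 0 0 0.14 0 0;-1 0 0 0 0.14 0 0;-1 0 0 0 0.14 0 0;-1 0 0 0 0.14 0 0'; python3 -c "
from h import *
plan([(-113,0,120)])"
```

```text
clock: 1.7
eef_pos: [445.3, -131.9, 232.4]
tool_rot: [-1.713, 1.562, 2.553]
force: [0.2, 0.0, 0.8]
width: -0.1
clk 1.7 eef [ 445.3 -131.9  232.4] F [0.2 0.  0.8] w -0.1 q [ 0.06  0.39  0.23  2.02 -0.13  0.75 -1.65]
tip unit -110.2 -109.4 224.4 tool y in unit yaw: [[-0.009, 1.0, 0.017], [0.001, 0.017, -1.0], [-1.0, -0.009, -0.001]]
shift [ 104.5   -0.  -109.3] rot [ 0.017 -0.001  0.009]
```

```bash
python3 -m handwheel '-1 0 0 -40 0.017 0 0.009;-1 0 0 -40 0 0 0;-1 20 0 -29 0 0 0;-1 30 0 0 0 0 0;-1 0 0 0 0 0 0'; python3 -c "
from h import *
plan([(-113,0,84)])
from cell import *
import cv2
cv2.imwrite('pics/w1.png',get_image('wrist'));cv2.imwrite('pics/t1.png',get_image('top'))
print(camera_params('wrist'))"
```

```text
clock: 2.2
eef_pos: [495.8, -31.1, 180.9]
tool_rot: [2.173, 1.569, 0.132]
force: [-1.7, 0.4, -1.0]
width: -0.2
clk 2.2 eef [495.8 -31.1 180.9] F [-1.7  0.4 -1. ] w -0.2 q [-0.13  0.5   0.2   2.01 -0.16  0.65 -1.87]
tip unit -110.0 3.4 172.9 tool y in unit yaw: [[0.002, 1.0, -0.007], [0.001, -0.007, -1.0], [-1.0, 0.002, -0.001]]
shift [88.9 -3.1  3.5] rot [-0.007 -0.001 -0.002]
{'fx': 340.2771196237193, 'fy': 340.2771196237193, 'cx': 315.3311031822363, 'cy': 236.52960803410377, 'k1': -0.0008548994891621862, 'eye': array([562.92029065, -65.49331971, 317.99535229]), 'orientation': array([-0.28583276,  0.00609094, -2.04095732])}
```

View pics/w1.png

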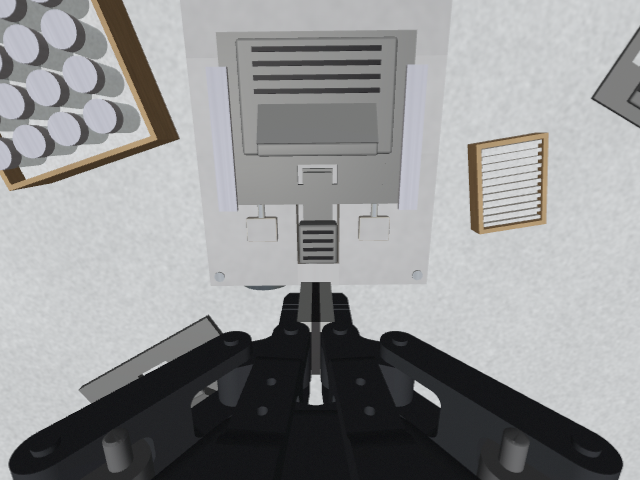

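Wrist view: the unit is square to the jaws, with the tab centre at (318,242), rail near inner ends at (233,210) and (401,209), and the catch in its slot at (317,172). I'll refit the pose from this.

```bash
python3 - <<'E'
from h import *
from cell import camera_params
U=[(-88,57,80),(-88,-57,80),(5,57,80),(5,-57,80),(-113,0,82),(-150,85,70),(-150,-85,70),(25,63,75),(25,-63,75)]
px=np.array([(236,210),(401,209),(226,67),(408,66),(318,242),(211,286),(428,284),(217,31),(416,30)])
r=fit(U,px,camera_params('wrist'));print(r.x,np.round(proj(u2w(U,r.x),camera_params('wrist'))-px,1).tolist())
E
```

```text
[ 5.97297532e+02 -8.23716693e+01 -4.60105352e-01] [[2.0, -0.0], [-2.9, -0.4], [1.2, -0.4], [-1.4, -1.6], [0.1, 1.6], [0.4, -1.7], [-1.9, -1.2], [0.2, 2.6], [0.2, 1.0]]
```

```bash
sed -i 's/^p=np.*/p=np.array([595.2,-82.8,-.461])/' h.py; python3 -c "
from h import *
plan([(-114,0,87)])"
```

```text
clk 2.3 eef [498.  -32.  183.7] F [ 0.6  0.2 -0.7] w 0.2 q [-0.13  0.5   0.2   2.   -0.16  0.65 -1.87]
tip unit -109.6 2.3 175.7 tool y in unit yaw: [[0.007, 1.0, -0.01], [0.004, -0.01, -1.0], [-1.0, 0.007, -0.004]]
shift [88.7 -4.9  2.7] rot [-0.01  -0.004 -0.007]
```

```bash
python3 -m handwheel '-1 30 -4 2 -0.01 -0.004 -0.007;-1 30 -0.5 0.5 0 0 0;-1 18 0 0 0 0 0;-1 5 0 0 0 0 0'; python3 -c "
from h import *
plan([(-114,0,82)])"
```

```text
clock: 2.7
eef_pos: [498.2, -36.3, 105.3]
tool_rot: [1.894, 1.558, -0.144]
force: [-0.1, -0.1, 0.4]
width: 0.2
clk 2.7 eef [498.2 -36.3 105.3] F [-0.1 -0.1  0.4] w 0.2 q [-0.09  0.63  0.15  2.07 -0.2   0.45 -1.82]
tip unit -107.5 -1.5 97.3 tool y in unit yaw: [[0.013, 1.0, -0.006], [0.004, -0.006, -1.0], [-1.0, 0.012, -0.004]]
shift [15.2 -6.7 -1.4] rot [-0.006 -0.004 -0.012]
```

```bash
python3 -m handwheel '-1 3 -6.5 -1.4 -0.006 -0.004 -0.012;-1 3 -2 0 0 0 0;-1 2 0 0 0 0 0;-1 2 0 0 0 0 0'; python3 -c "
from h import *
plan([(-114,0,82)])
from cell import *
import cv2
cv2.imwrite('pics/w2.png',get_image('wrist'))"
```

```text
clock: 3.1
eef_pos: [493.2, -32.5, 98.5]
tool_rot: [1.943, 1.565, -0.091]
force: [0.2, 0.2, 0.1]
width: -0.3
clk 3.1 eef [493.2 -32.5  98.5] F [0.2 0.2 0.1] w -0.3 q [-0.09  0.64  0.15  2.08 -0.21  0.43 -1.82]
tip unit -113.7 -0.4 90.5 tool y in unit yaw: [[0.005, 1.0, -0.002], [0.002, -0.002, -1.0], [-1.0, 0.005, -0.002]]
shift [ 8.5 -0.3 -0.4] rot [-0.002 -0.002 -0.005]
```

View pics/w2.png

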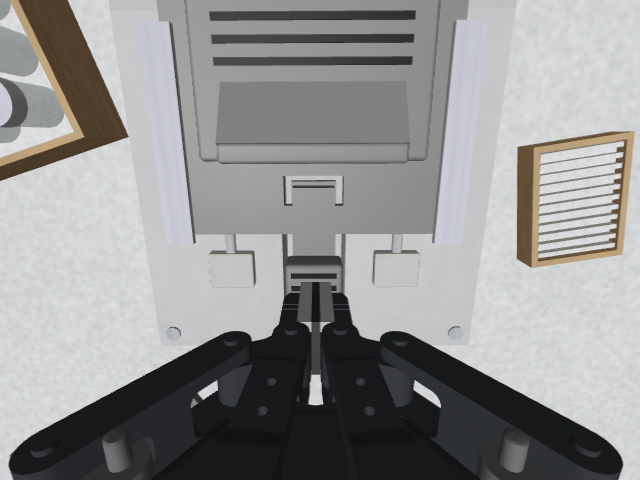

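The tip's front edge at row 283 lies a few mm behind the pad centre, so I'll shift 4 mm forward and press.

```bash
python3 -m handwheel '-1 3 4 0 0 0 0;-1 4 0 0 0 0 0;-1 3 0 0 0 0 0;-1 2 0 0 0 0 0'; python3 -c "
from h import *
plan([(-111,0,74)])"
```

```text
clock: 3.55
eef_pos: [497.6, -34.3, 86.6]
tool_rot: [2.014, 1.564, -0.02]
force: [-0.9, -0.3, 5.7]
width: -0.3
clk 3.55 eef [497.6 -34.3  86.6] F [-0.9 -0.3  5.7] w -0.3 q [-0.08  0.66  0.14  2.07 -0.21  0.41 -1.81]
tip unit -109.0 0.0 78.6 tool y in unit yaw: [[0.006, 1.0, -0.002], [0.003, -0.002, -1.0], [-1.0, 0.006, -0.003]]
shift [ 4.6 -2.   0. ] rot [-0.002 -0.003 -0.006]
```

Contact: 5.7 N, tab about 3.4 mm in. Pressing on.

```bash
python3 -m handwheel '-1 2.5 -1 0 0 0 0;-1 2.5 0 0 0 0 0;-1 2 0 0 0 0 0'; python3 -c "
from h import *
plan([(-111,0,74)])
from cell import *
import cv2
cv2.imwrite('pics/w3.png',get_image('wrist'))"
```

```text
clock: 3.85
eef_pos: [497.3, -34.1, 81.1]
tool_rot: [2.075, 1.563, 0.041]
force: [-8.1, 1.9, 40.9]
width: -0.2
clk 3.85 eef [497.3 -34.1  81.1] F [-8.1  1.9 40.9] w -0.2 q [-0.08  0.67  0.13  2.08 -0.21  0.4  -1.81]
tip unit -109.3 0.1 73.1 tool y in unit yaw: [[0.007, 1.0, -0.002], [0.004, -0.002, -1.0], [-1.0, 0.007, -0.004]]
shift [-0.9 -1.7  0.1] rot [-0.002 -0.004 -0.007]
```

View pics/w3.png

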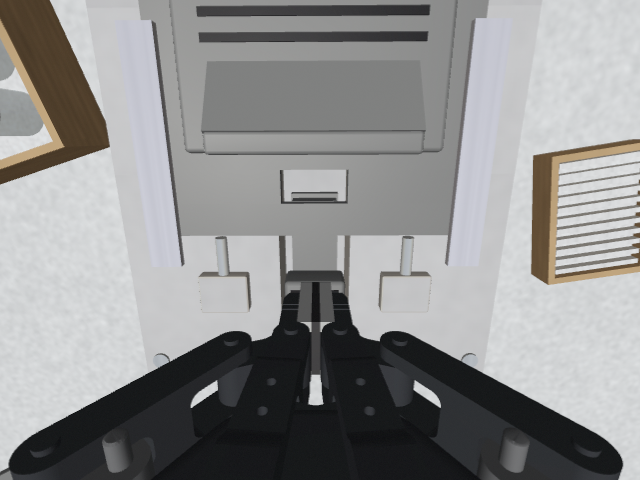

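The cover popped free: the pins are out, the catch is down in the rear of the slot at (315,195), and the tab is at its stop. I'll release, go up and over, and come down in front of the ridge.

```bash
python3 -m handwheel '-1 -15 0 0 0 0 0;-1 -15 0 0 0 -0.004 -0.007;-1 0 25 0 0 0 0;-1 0 20 0 0 0 0;-1 0 0 0 0 0 0'; python3 -c "
from h import *
plan([(-62,0,80)])
from cell import *
import cv2
cv2.imwrite('pics/w4.png',get_image('wrist'))"
```

```text
clock: 4.4
eef_pos: [537.6, -54.0, 112.1]
tool_rot: [-1.786, 1.57, 2.465]
force: [-0.0, 0.3, 0.5]
width: 0.2
clk 4.4 eef [537.6 -54.  112.1] F [-0.   0.3  0.5] w 0.2 q [-0.06  0.66  0.16  1.94 -0.19  0.56 -1.8 ]
tip unit -64.4 0.2 104.1 tool y in unit yaw: [[-0.001, 1.0, -0.001], [0.0, -0.001, -1.0], [-1.0, -0.001, -0.0]]
shift [24.1  2.4  0.2] rot [-0.001 -0.     0.001]
```

View pics/w4.png

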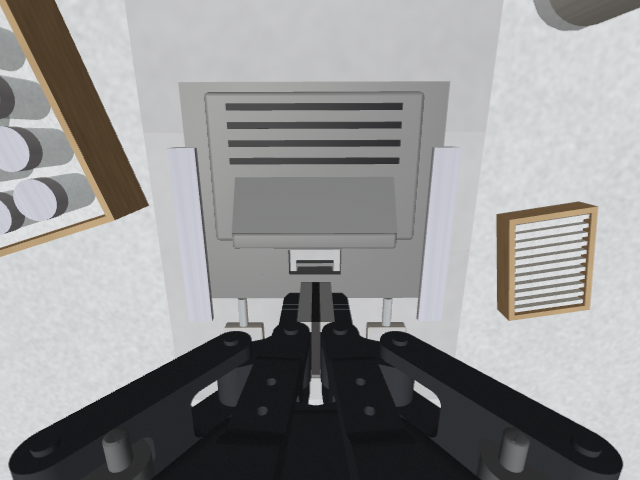

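The tip at row 283 is short of the ridge foot at row 248, over the flange. Descending.

```bash
python3 -m handwheel '-1 14 1 0 0 0 0;-1 9 0 0 0 0 0;-1 0.5 0 0 0 0 0'; python3 -c "
from h import *
plan([(-50,0,81)])"
```

```text
clock: 4.75
eef_pos: [532.7, -52.0, 85.0]
tool_rot: [-1.427, 1.561, 2.825]
force: [-0.5, -0.6, -0.7]
width: 0.1
clk 4.75 eef [532.7 -52.   85. ] F [-0.5 -0.6 -0.7] w 0.1 q [-0.05  0.7   0.14  1.96 -0.2   0.5  -1.79]
tip unit -69.6 -0.2 77.0 tool y in unit yaw: [[-0.01, 1.0, 0.0], [-0.001, 0.0, -1.0], [-1.0, -0.01, 0.001]]
shift [-4.2 19.6 -0.2] rot [0.    0.001 0.01 ]
```

```bash
python3 -m handwheel '-1 -4 5 -0.2 0 0 0.01;-1 0 8 0 0 0 0;-1 0 8 0 0 0 0;-1 0 6 0 0 0 0'; python3 -c "
from h import *
plan([(20,0,81)])"
```

```text
clock: 5.15
eef_pos: [554.9, -62.8, 88.1]
tool_rot: [-1.132, 1.564, 3.121]
force: [-3.0, 1.2, 1.0]
width: -0.0
clk 5.15 eef [554.9 -62.8  88.1] F [-3.   1.2  1. ] w -0.0 q [-0.03  0.72  0.15  1.9  -0.19  0.54 -1.79]
tip unit -45.0 -0.0 80.1 tool y in unit yaw: [[-0.006, 1.0, 0.002], [-0.003, 0.002, -1.0], [-1.0, -0.006, 0.003]]
shift [-1.4 64.9  0.1] rot [0.002 0.003 0.006]
```

```bash
python3 -m handwheel '-1 -1 8 0 0 0 0.006;-1 0 8 0 0 0 0;-1 0 8 0 0 0 0;-1 0 8 0 0 0 0;-1 0 8 0 0 0 0'; python3 -c "
from h import *
plan([(20,0,81)])
from cell import *
import cv2
cv2.imwrite('pics/w5.png',get_image('wrist'))"
```

```text
clock: 5.65
eef_pos: [594.2, -82.4, 89.1]
tool_rot: [0.222, 1.568, -1.808]
force: [-1.0, 0.5, -0.2]
width: -0.2
clk 5.65 eef [594.2 -82.4  89.1] F [-1.   0.5 -0.2] w -0.2 q [-0.01  0.76  0.16  1.79 -0.18  0.61 -1.77]
tip unit -1.1 -0.1 81.1 tool y in unit yaw: [[0.001, 1.0, 0.002], [-0.003, 0.002, -1.0], [-1.0, 0.001, 0.003]]
shift [ 0.2 21.1 -0.1] rot [ 0.002  0.003 -0.001]
```

View pics/w5.png

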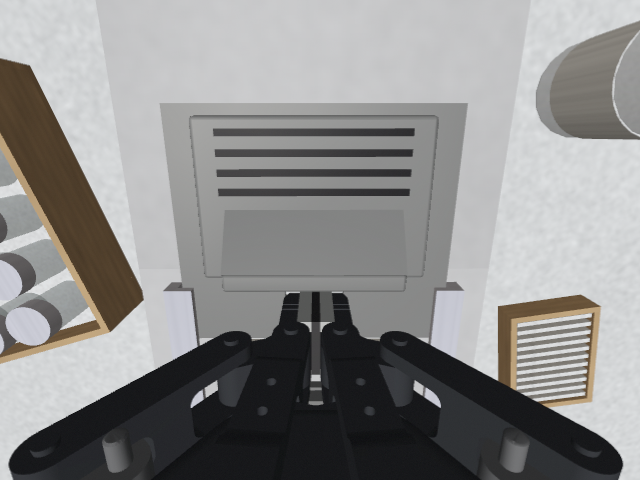

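The cover slides straight and flat, with the ridge (row 290) at the fingertips and its trailing part still in the rails. I'll push on, more slowly towards the end.

```bash
python3 -m handwheel '-1 0 6 0 0 0 0;-1 0 7 0 0 0 0;-1 0 7 0 0 0 0;-1 0 7 0 0 0 0;-1 0 6 0 0 0 0;-1 0 4 0 0 0 0'; python3 -c "
from h import *
plan([(58,0,81)])
from cell import *
import cv2
cv2.imwrite('pics/w6.png',get_image('wrist'))"
```

```text
clock: 6.3
eef_pos: [631.5, -101.1, 89.4]
tool_rot: [0.669, 1.567, -1.362]
force: [-2.4, 2.3, 2.7]
width: -0.2
clk 6.3 eef [ 631.5 -101.1   89.4] F [-2.4  2.3  2.7] w -0.2 q [ 0.02  0.8   0.16  1.67 -0.18  0.68 -1.76]
tip unit 40.6 -0.2 81.4 tool y in unit yaw: [[0.002, 1.0, 0.001], [-0.003, 0.001, -1.0], [-1.0, 0.002, 0.003]]
shift [ 0.5 17.4 -0.2] rot [ 0.001  0.003 -0.002]
```

View pics/w6.png

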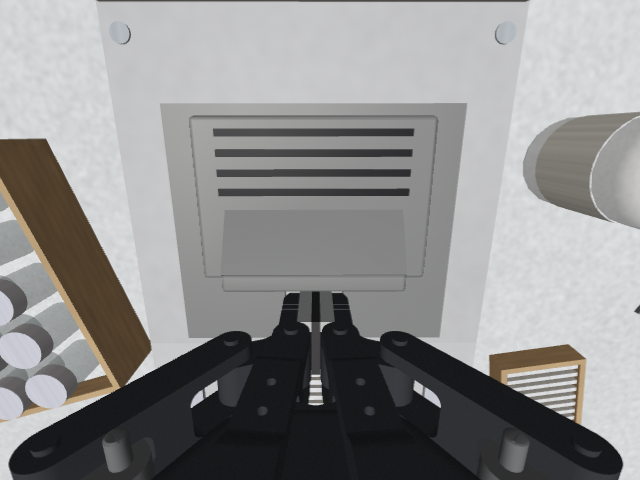

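```bash
python3 -m handwheel '-1 0 5 0 0 0 0;-1 0 6 0 0 0 0;-1 0 4 0 0 0 0;-1 0 3 0 0 0 0'; python3 -c "
from h import *
plan([(58,0,81)])"
```

```text
clock: 6.75
eef_pos: [648.8, -109.6, 89.4]
tool_rot: [0.581, 1.567, -1.449]
force: [-2.9, 0.9, 0.3]
width: 0.3
clk 6.75 eef [ 648.8 -109.6   89.4] F [-2.9  0.9  0.3] w 0.3 q [ 0.03  0.82  0.16  1.62 -0.18  0.72 -1.76]
tip unit 60.0 -0.1 81.4 tool y in unit yaw: [[0.002, 1.0, 0.001], [-0.003, 0.001, -1.0], [-1.0, 0.002, 0.003]]
shift [ 0.4 -2.  -0.1] rot [ 0.001  0.003 -0.002]
```

```bash
python3 -m handwheel '-1 0 -6 0 0 0 0;-1 0 -15 0 0 0 0;-1 -30 0 0 0 0 0;-1 -40 -20 0 0 0 0;-1 -40 -45 0 0 0 0;-1 0 -45 0 0 0 0;-1 0 -45 0 0 0 0;-1 0 -45 0 0 0 0;-1 0 -20 0 0 0 0;-1 0 0 0 0 0 0'; python3 -c "
from h import *
plan([(58,0,81)])
from cell import *
import cv2
cv2.imwrite('pics/w7.png',get_image('wrist'));i=get_image('top');cv2.imwrite('pics/t7.png',i);cv2.imwrite('pics/t7c.png',cv2.resize(i[105:335,290:480],None,fx=2.5,fy=2.5,interpolation=cv2.INTER_CUBIC))"
```

```text
clock: 7.75
eef_pos: [432.8, -2.9, 195.8]
tool_rot: [1.684, 1.556, -0.348]
force: [0.6, -0.0, -0.4]
width: -0.0
clk 7.75 eef [432.8  -2.9 195.8] F [ 0.6 -0.  -0.4] w -0.0 q [-0.22  0.4   0.21  2.16 -0.14  0.59 -1.94]
tip unit -180.9 -0.7 187.8 tool y in unit yaw: [[0.015, 1.0, 0.0], [0.002, 0.0, -1.0], [-1.0, 0.015, -0.002]]
shift [110.3 237.4  -0.4] rot [ 0.    -0.002 -0.015]
```

View pics/w7.png

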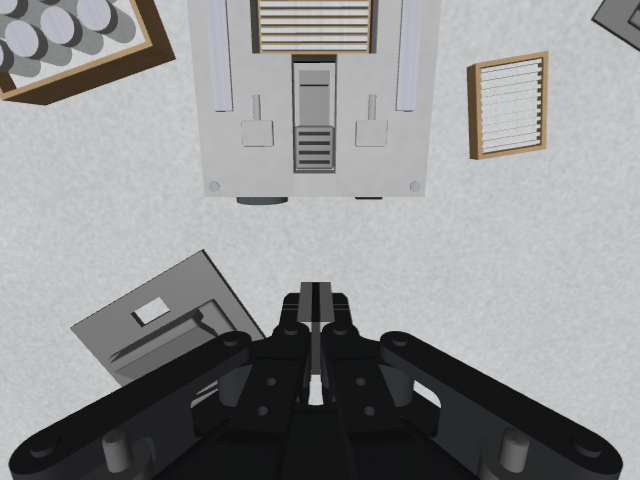

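View pics/t7.png

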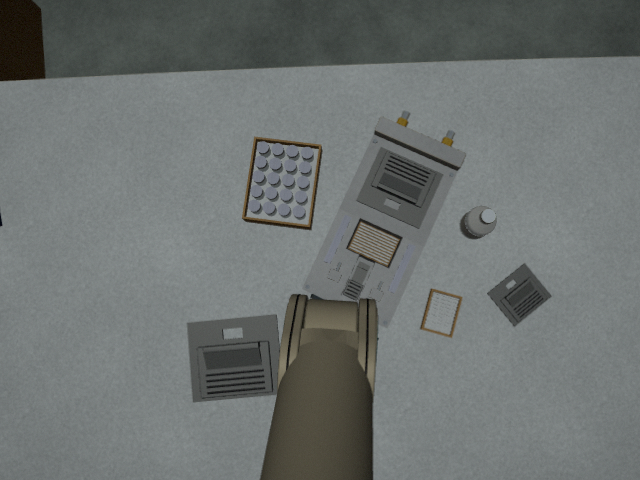

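View pics/t7c.png

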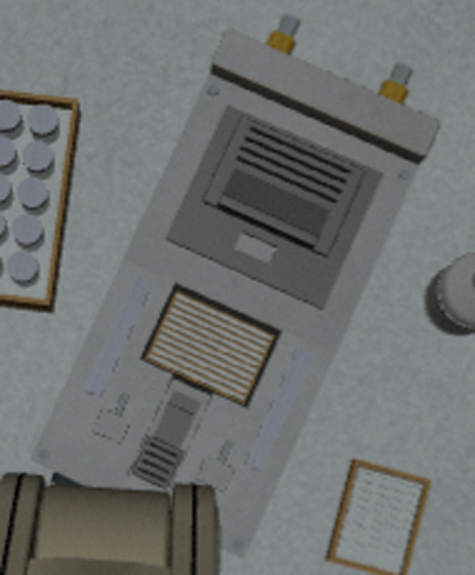

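The crop shows the filter opening fully clear, and the cover flat and straight with its trailing corners at (167,241) and (323,307). It isn't touching the rear block, the other objects haven't moved, and the arm is clear.

```bash
python3 - <<'E'
from h import *
from cell import camera_params,ctrl
c=camera_params('top')
for a in((167,241),(323,307)):
    px=(np.array(a)+.5)/2.5-.5+[290,105]
    r=least_squares(lambda q:(proj(u2w([(q[0],q[1],73)],p),c)-px).ravel(),(30,0));print(r.x.round(1))
ctrl.finish_job()
E
```

```text
[34.4 60.4]
[ 37.3 -62.9]
the job is handed in; nothing more can be done
```

The filter cover is off its seat and the filter opening is completely uncovered. I handed the job in at about 8 s of the 37 s allowed; no verdict is reported.

- **Tab:** I pressed it to its stop with shut fingertips, peaking at about 41 N at the fingertips in the readings. The wrist picture showed the cover popped free with both pins out.
- **Cover:** I pushed it by its ridge with a few newtons, about 120 mm in total, then backed the arm off.
- **Last checks:** The top picture puts the cover's trailing corners at about x = +34 and +37 mm, past the +12 mm needed. It lies flat and almost straight on the rear deck, clear of the rear block. The tray, spare filter and bottle look unmoved, and the robot touches nothing.
- **Disagreement:** The unit's position from the top camera and the wrist camera differed by about 4.5 mm in x. I used roughly the mean, and both presses worked with it.

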